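Weigh down the glued inlays

ROBOT

A 6-joint arm with a two-finger parallel gripper is mounted at the origin on the work surface. World frame = base frame: x ahead of the robot, y to its left, z up, the work surface at z = 0. Lengths are in m, angles in degrees, forces in N, time in s.
With the tool pointing down it reaches from about 0.3 to 0.95 m from the base axis. Payload 3.1 kg.
Tool frame: the origin (TCP) lies on the centre line of the jaws, within the pads' length; the fingertips stand 14 mm ahead of it and the grasp point (between the pads) lies 5 mm behind it; z points along the fingers, y is the direction in which the jaws open and shut (so a half turn about z gives the same grasp; the last joint's range is limited). The gripper opens to 85 mm and grips with 20 to 120 N. Pads are 22 mm wide; open, the fingers measure 114 mm over their backs; the gripper's body (76 mm by 85 mm) begins 54 mm behind the grasp point. The pads swing forward as they close: fully open they stand 13 mm farther back than shut.
Start: joints at [-68.91, 17.653, 93.61, -0, 68.738, -3.994], TCP at [0.265, -0.566, 0.245] pointing down, gripper open.
Joint ranges: [-175.34, 175.34], [-45.06, 112.39], [2.9, 150.54], [-68.45, 248.45], [3.09, 151.38], [-168.51, 168.51]. Speed limits (degrees/s): [159.86, 159.86, 180, 180, 180, 180].

INTERFACE

Orientations are given as [roll, pitch, yaw] about the fixed x, y, z axes, in that order (R = Rz(yaw) Ry(pitch) Rx(roll)).
In Python, from rig import manip gives the robot as it stands. Calls block until the motion is done:
- manip.reach(position, orientation): joint-space move of the TCP to a pose.
- manip.movel(position, speed=0.15, frame=None): straight line of the TCP; frame=None keeps the orientation; speed is the mean speed in m/s.
- manip.move_joints(angles): joint-space move.
- manip.command_gripper(opening, effort=None): finger opening in m; effort is the grip in N (None keeps the last); returns when the fingers have stopped.
- manip.pause(seconds).
- manip.inverse_kinematics(position, orientation): joint angles nearest the present ones, or None.
- manip.get_obs(): the state.
- manip.capture(name): name is "scene" or "top" or "wrist"; returns a dict with "img" (400x640x3 uint8, red, green, blue), "fx", "fy", "cx", "cy" (pixels), "dist" ([k1, k2, p1, p2, k3] as OpenCV has them; the pictures are not rectified), "R" (3x3) and "t" (3): a world point X has camera coordinates R X + t; the wrist camera has in their place "tool_from_camera" (4x4, takes a point from camera to tool coordinates, whose origin is the TCP and whose axes are the flange's). Camera axes: x right, y down, z forward; pixel columns grow to the right and rows downward; lengths in m; the calibration is good to about 2 mm. A picture is of the moment at which its call begins: read the wrist's pose just before it. There is no depth.
A pose or a line that the arm cannot do raises manip.MotionError and nothing moves.
- manip.job_done(): hands the job in, once; it reports no verdict.
The state is a dict: "time": time; "joint_pos": joint angles; "dq": joint speeds; "joint_torque": joint torques, N m; "eef_pos": TCP position; "eef_rot": TCP orientation; "force": force on the tool from outside, world axes, zero at the start; "ft_torque": the same for the moment, N m; "grip_width": finger opening in m.
Only numpy, scipy, OpenCV 4.12 (cv2) and the standard library are available. Lean on these libraries where they do the work, as an engineer would, in place of code of your own. Each camera call takes 0.05 s, during which the arm holds its last target.

TASK

The inlays in three dark wood plates have just been glued and must be weighed down in the order they were glued: set the largest round steel weight on the long plate, then the middle-sized round weight on the square plate, and last the smallest round weight on the round plate, each standing upright, centred over the white inlay, and let go before you fetch the next. Lower them gently rather than dropping them, do not push the plates about, and leave the square weights where they are.

Things in the scene. Friction and masses are not known exactly. Their poses are not given: they have to be found in the camera images.
- large_round_weight: The largest of three plain steel round (cylindrical) weights, 66 mm across, about 0.7 kg. The base is 26 mm high; on it, in the middle, stands a steel knob 20 mm across and 30 mm tall (from 26 to 56 mm above the underside), by which it is gripped from above. Origin at the centre of the underside, z up.
- middle_round_weight: The middle-sized of the three steel round weights, 50 mm across, about 0.4 kg. The base is 26 mm high; on it, in the middle, stands a steel knob 20 mm across and 30 mm tall (from 26 to 56 mm above the underside), by which it is gripped from above. Origin at the centre of the underside, z up.
- small_round_weight: The smallest of the three steel round weights, 36 mm across, about 0.2 kg. The base is 26 mm high; on it, in the middle, stands a steel knob 20 mm across and 30 mm tall (from 26 to 56 mm above the underside), by which it is gripped from above. Origin at the centre of the underside, z up.
- large_square_weight: A steel weight with a square base 60 x 60 mm and the same 26 mm base height and knob as the round ones; it is not needed. Origin at the centre of the underside.
- small_square_weight: A steel weight with a square base 42 x 42 mm and the same 26 mm base height and knob as the round ones; it is not needed. Origin at the centre of the underside.
- long_plate: Loose flat oblong plate of dark wood, 120 x 56 mm and 12 mm thick, with a flush white inlay (a squarish patch about 28 mm across) that lies off-centre, nearer one end. Origin on the plate's underside directly below the middle of the inlay; x runs along the plate to the near end, 35 mm away (the other end is 85 mm away along -x), z up; top face at z = 12 mm.
- square_plate: Loose flat square plate of dark wood, 76 x 76 mm and 12 mm thick, with the same white inlay in its centre. Origin at the centre of the underside; top face at z = 12 mm.
- round_plate: Loose flat round plate of dark wood, 80 mm across and 12 mm thick, with the same white inlay in its centre. Origin at the centre of the underside; top face at z = 12 mm.
Mind the look-alikes: they are no part of the job. What is shaped like the middle_round_weight but blue or green is not meant.

How it is judged (in metres and radians):
On the way, in this order (a step that is already met when the one before it is completed fails the run):
1. The large round weight stands on the long plate's inlay, let go (horizontal distance between large_round_weight and long_plate below 0.012 m and z of large_round_weight in the frame of long_plate between 0.009 and 0.016 m and angle between large_round_weight's own z axis and vertical below 0.06 rad and linear speed of large_round_weight below 0.02 m/s and contact force between the fingers and large_round_weight below 0.2 N), for 0.2 s.
2. Then the middle round weight stands on the square plate's inlay, let go (horizontal distance between middle_round_weight and square_plate below 0.012 m and z of middle_round_weight in the frame of square_plate between 0.009 and 0.016 m and angle between middle_round_weight's own z axis and vertical below 0.06 rad and linear speed of middle_round_weight below 0.02 m/s and contact force between the fingers and middle_round_weight below 0.2 N), for 0.2 s.
3. Then the small round weight stands on the round plate's inlay, let go (horizontal distance between small_round_weight and round_plate below 0.012 m and z of small_round_weight in the frame of round_plate between 0.009 and 0.016 m and angle between small_round_weight's own z axis and vertical below 0.06 rad and linear speed of small_round_weight below 0.02 m/s and contact force between the fingers and small_round_weight below 0.2 N), for 0.2 s.
At the end, for the whole second after the job is handed in: Each round weight stands upright and at rest, released, on its plate (large on long, middle on square, small on round) with its centre within 12 mm of the inlay's centre; the plates and the square weights are within 15 mm of where they started (all of step 1 and all of step 2 and all of step 3 and distance of each of large_square_weight, small_square_weight, long_plate, square_plate, round_plate from where it was at the start of the episode below 0.015 m); the robot touches nothing.
It fails at once if a plate is shifted by more than 15 mm (distance of any of long_plate, square_plate, round_plate from where it was at the start of the episode above 0.015 m).
It fails at once if a square weight is moved by more than 15 mm (distance of any of large_square_weight, small_square_weight from where it was at the start of the episode above 0.015 m).
It fails at once if a round weight is dropped on its plate (falls out of the fingers by more than about 8 mm) ((linear speed of large_round_weight above 0.4 m/s and contact force between the fingers and large_round_weight below 0.2 N and horizontal distance between large_round_weight and long_plate below 0.06 m and z of large_round_weight in the frame of long_plate below 0.1 m) or (linear speed of middle_round_weight above 0.4 m/s and contact force between the fingers and middle_round_weight below 0.2 N and horizontal distance between middle_round_weight and square_plate below 0.06 m and z of middle_round_weight in the frame of square_plate below 0.1 m) or (linear speed of small_round_weight above 0.4 m/s and contact force between the fingers and small_round_weight below 0.2 N and horizontal distance between small_round_weight and round_plate below 0.06 m and z of small_round_weight in the frame of round_plate below 0.1 m)).
It fails at once if a round weight is slammed on its plate with more than 80 N (contact force between large_round_weight and long_plate above 80 N or contact force between middle_round_weight and square_plate above 80 N or contact force between small_round_weight and round_plate above 80 N).
It also fails if it takes over 80 s, if anything falls off the work surface, if the arm or the gripper's body presses on something with over 40 N, if the wrist force passes 120 N, or if a joint passes its speed limit or range.

## Working session

There is one attempt and no reset: what is moved stays moved. The work goes in short steps, each a Python script; the robot and the scene stay as the last script left them, time stands still between calls to the robot, and variables do not carry over. Pictures are saved under pics/ and viewed, and the job is handed in when it is done.

```bash
ls; mkdir -p pics; python3 - <<'E'
from rig import manip
import cv2,numpy as np
for n in ["scene","top","wrist"]:
    c=manip.capture(n); cv2.imwrite(f"pics/{n}0.png",c["img"][:,:,::-1])
    print(n,{k:np.round(v,4).tolist() for k,v in c.items() if k!="img"})
print(manip.get_obs())
E
```

```text
pics
scene {'fx': 365.4631, 'fy': 365.4631, 'cx': 318.7272, 'cy': 197.9111, 'dist': [0.0246, 0.0, 0.0, 0.0, 0.0], 'R': [[0.8316, 0.5551, 0.0163], [0.2973, -0.4202, -0.8573], [-0.4691, 0.7178, -0.5145]], 't': [-0.371, -0.1027, 1.2232]}
top {'fx': 490.464, 'fy': 490.464, 'cx': 313.6274, 'cy': 197.0447, 'dist': [-0.0069, 0.0, 0.0, 0.0, 0.0], 'R': [[0.0168, -0.9999, 0.0019], [-0.9971, -0.0169, -0.074], [0.074, -0.0007, -0.9973]], 't': [-0.0462, 0.4792, 1.2823]}
wrist {'fx': 308.1659, 'fy': 308.1659, 'cx': 320.0992, 'cy': 202.1231, 'dist': [-0.0513, 0.0, 0.0, 0.0, 0.0], 'tool_from_camera': [[0.0006, -0.9592, -0.2827, 0.0725], [1.0, 0.0009, -0.0007, 0.0007], [0.0009, -0.2827, 0.9592, -0.1288], [0.0, 0.0, 0.0, 1.0]]}
{'time': 0.15, 'joint_pos': array([-6.89088655e+01,  1.76951806e+01,  9.36699582e+01,  2.64469512e-05,
        6.87394594e+01, -3.99134540e+00]), 'dq': array([-0.05050901, -0.12136772, -0.25273089,  0.02902446,  0.0145058 ,
        0.05108169]), 'joint_torque': array([ 2.54396610e-05, -4.15803373e+01, -2.77147061e+01, -1.03319248e-04,
        6.02304310e-03, -1.42598321e-05]), 'eef_pos': array([ 0.26472903, -0.56549426,  0.24431103]), 'eef_rot': array([-1.79895657e+02, -7.30520772e-03,  2.50824637e+01]), 'force': array([-1.07428985, -0.0950583 , -0.46623462]), 'ft_torque': array([ 0.02067454,  0.03190773, -0.00481655]), 'grip_width': 0.08506231944887346}
```

View pics/top0.png

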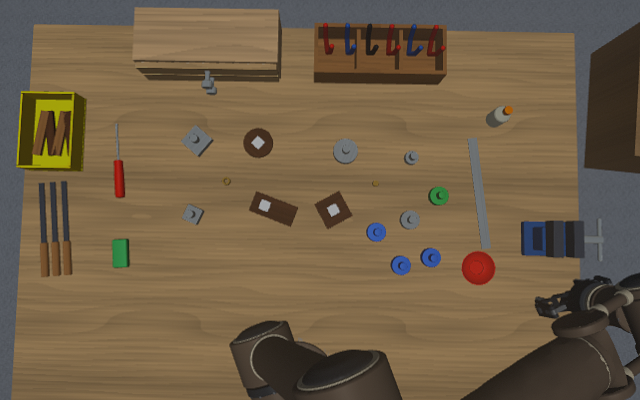

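View pics/scene0.png

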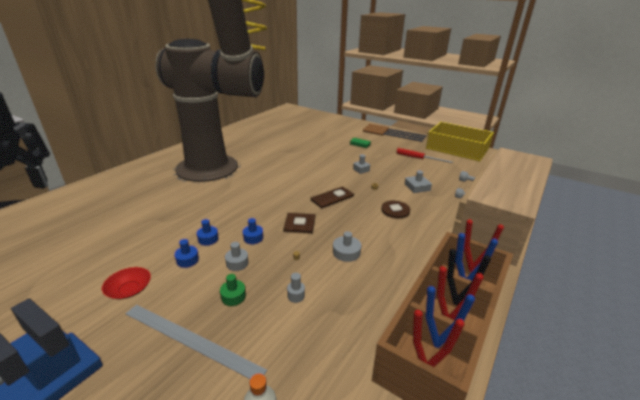

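View pics/wrist0.png

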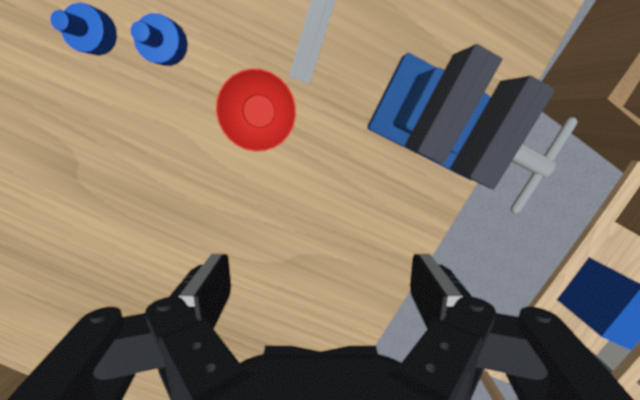

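Top view: large round weight at (345,151), middle (410,219), small (411,157). The inlays are long (264,205), square (333,210) and round (258,142), and the square weights are at (196,140) and (193,213).

```bash
cat > h.py <<'E'
from rig import manip
import cv2,numpy as np
from scipy.spatial.transform import Rotation as Ro
def snap(n):
    o=manip.get_obs(); c=manip.capture(n)
    K=np.array([[c["fx"],0,c["cx"]],[0,c["fy"],c["cy"]],[0,0,1]]); c["K"]=K; c["dist"]=np.array(c["dist"],float)
    if n=="wrist":
        T=np.eye(4);T[:3,:3]=Ro.from_euler('xyz',o["eef_rot"],degrees=True).as_matrix();T[:3,3]=o["eef_pos"]
        W=T@np.array(c["tool_from_camera"]); c["Rwc"]=W[:3,:3]; c["C"]=W[:3,3]
    else:
        R=np.array(c["R"]); c["Rwc"]=R.T; c["C"]=-R.T@np.array(c["t"])
    return c
def ray(c,uv,z):
    p=cv2.undistortPoints(np.array(uv,float).reshape(-1,1,2),c["K"],c["dist"]).reshape(-1,2)
    d=np.c_[p,np.ones(len(p))]@c["Rwc"].T
    return c["C"]+d*((z-c["C"][2])/d[:,2])[:,None]
def proj(c,X):
    R=c["Rwc"].T
    return cv2.projectPoints(np.array(X,float).reshape(-1,1,3),cv2.Rodrigues(R)[0],-R@c["C"],c["K"],c["dist"])[0].reshape(-1,2)
def save(c,name,box=None,s=1):
    im=c["img"][:,:,::-1]
    if box: x0,y0,x1,y1=box; im=im[y0:y1,x0:x1]
    cv2.imwrite("pics/"+name,cv2.resize(im,None,fx=s,fy=s,interpolation=cv2.INTER_CUBIC))
E
python3 - <<'E'
from h import *
c=snap("top"); save(c,"top1.png",(170,110,450,290),2.8)
hsv=cv2.cvtColor(c["img"],cv2.COLOR_RGB2HSV)
for name,lo,hi in [("white",(0,0,200),(180,45,255)),("steel",(0,0,90),(180,40,199)),("dark",(0,40,20),(30,255,110))]:
    m=cv2.inRange(hsv,lo,hi); m[:,:160]=0;m[:100]=0;m[290:]=0;m[:,455:]=0
    n,l,st,ce=cv2.connectedComponentsWithStats(m)
    for i in range(1,n):
        if st[i,4]>40: print(name,st[i],ce[i].round(1),ray(c,ce[i],0.012 if name!="steel" else 0.026).round(4))
E
```

```text
steel [181 125  31  31 469] [195.9 139.8] [[0.6264 0.2772 0.026 ]]
steel [251 136  14  13 104] [257.5 142.2] [[0.6227 0.1135 0.026 ]]
steel [333 139  25  24 452] [345.2 150.3] [[ 0.605  -0.1197  0.026 ]]
steel [406 151  13  13 113] [411.7 156.9] [[ 0.5905 -0.2963  0.026 ]]
steel [259 199  12  13 110] [264.2 205.1] [[0.4559 0.0915 0.026 ]]
steel [182 204  20  21 230] [191.5 213.7] [[0.43  0.282 0.026]]
steel [327 204  13  13 107] [332.9 209.5] [[ 0.4472 -0.0894  0.026 ]]
steel [401 211  19  18 255] [410.1 219.4] [[ 0.4247 -0.2925  0.026 ]]
dark [243 128  30  30 606] [257.8 142.7] [[0.6241 0.1143 0.012 ]]
dark [249 191  49  36 868] [274.2 208.7] [[0.4474 0.0662 0.012 ]]
dark [314 191  39  38 732] [332.9 209.8] [[ 0.4472 -0.09    0.012 ]]
```

View pics/top1.png

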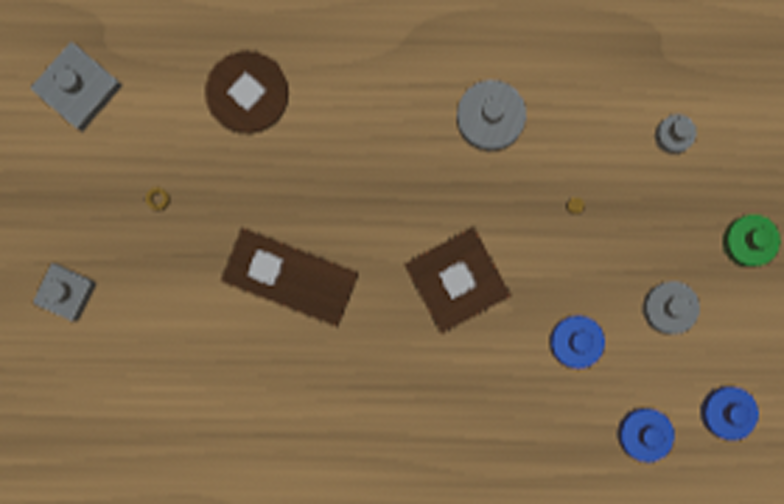

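```bash
python3 - <<'E'
from h import *
for p in [(0.605,-0.12),(0.425,-0.2925),(0.5905,-0.296),(0.456,0.092),(0.447,-0.0895),(0.623,0.114)]:
    print(p,[(y,np.round(manip.inverse_kinematics([p[0],p[1],0.2],[180,0,y]),0).tolist()) for y in (0,25,60,-30)])
manip.reach([0.605,-0.12,0.2],[180,0,0])
c=snap("wrist"); save(c,"w1.png"); print(proj(c,[0.605,-0.12,0.056]),manip.get_obs()["time"])
E
```

```text
(0.605, -0.12) [(0, [-15.0, 19.0, 97.0, -0.0, 64.0, 75.0]), (25, [-15.0, 19.0, 97.0, -0.0, 64.0, 50.0]), (60, [-15.0, 19.0, 97.0, -0.0, 64.0, 15.0]), (-30, [-15.0, 19.0, 97.0, -0.0, 64.0, 105.0])]
(0.425, -0.2925) [(0, [-39.0, 9.0, 111.0, -0.0, 61.0, 51.0]), (25, [-39.0, 9.0, 111.0, -0.0, 61.0, 26.0]), (60, [-39.0, 9.0, 111.0, -0.0, 61.0, -9.0]), (-30, [-39.0, 9.0, 111.0, -0.0, 61.0, 81.0])]
(0.5905, -0.296) [(0, [-30.0, 24.0, 91.0, -0.0, 65.0, 60.0]), (25, [-30.0, 24.0, 91.0, -0.0, 65.0, 35.0]), (60, [-30.0, 24.0, 91.0, -0.0, 65.0, -0.0]), (-30, [-30.0, 24.0, 91.0, -0.0, 65.0, 90.0])]
(0.456, 0.092) [(0, [6.0, 3.0, 117.0, -0.0, 60.0, 96.0]), (25, [6.0, 3.0, 117.0, -0.0, 60.0, 71.0]), (60, [6.0, 3.0, 117.0, -0.0, 60.0, 36.0]), (-30, [6.0, 3.0, 117.0, -0.0, 60.0, 126.0])]
(0.447, -0.0895) [(0, [-17.0, 2.0, 118.0, -0.0, 60.0, 73.0]), (25, [-17.0, 2.0, 118.0, -0.0, 60.0, 48.0]), (60, [-17.0, 2.0, 118.0, -0.0, 60.0, 13.0]), (-30, [-17.0, 2.0, 118.0, -0.0, 60.0, 103.0])]
(0.623, 0.114) [(0, [6.0, 21.0, 95.0, -0.0, 64.0, 96.0]), (25, [6.0, 21.0, 95.0, -0.0, 64.0, 71.0]), (60, [6.0, 21.0, 95.0, -0.0, 64.0, 36.0]), (-30, [6.0, 21.0, 95.0, -0.0, 64.0, 126.0])]
[[318.8362074  193.88817677]] 2.275
```

View pics/w1.png

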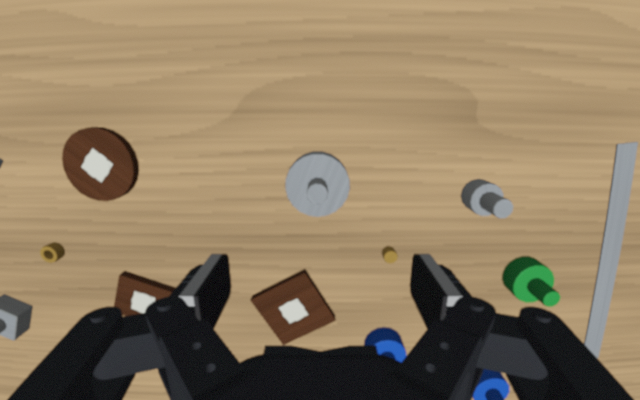

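```bash
python3 - <<'E'
from h import *
c=snap("wrist"); save(c,"w2.png",(270,140,370,230),8)
hsv=cv2.cvtColor(c["img"],cv2.COLOR_RGB2HSV)
m=cv2.inRange(hsv,(0,0,60),(180,45,255)); m[260:]=0
cs,_=cv2.findContours(m,cv2.RETR_EXTERNAL,cv2.CHAIN_APPROX_NONE)
for k in cs:
    if cv2.contourArea(k)>150:
        (x,y),r=cv2.minEnclosingCircle(k); M=cv2.moments(k); u=(M["m10"]/M["m00"],M["m01"]/M["m00"])
        print(np.round((x,y,r)),np.round(u,1),cv2.contourArea(k),"z.012",ray(c,u,.012).round(4),"z.026",ray(c,u,.026).round(4))
print(np.round(proj(c,[[0.605,-0.12,z] for z in (0,.026,.056)]),1))
E
```

```text
[488. 200.  27.] [486.1 199. ] 1311.0 z.012 [[ 0.5876 -0.3013  0.012 ]] z.026 [[ 0.5915 -0.2934  0.026 ]]
[317. 184.  33.] [317.  184.1] 3198.0 z.012 [[ 0.6039 -0.1179  0.012 ]] z.026 [[ 0.6071 -0.1181  0.026 ]]
[ 96. 165.  18.] [ 96.5 165.1] 622.0 z.012 [[0.6254 0.1173 0.012 ]] z.026 [[0.6277 0.1068 0.026 ]]
[618. 200.  61.] [618.5 200. ] 2243.0 z.012 [[ 0.5865 -0.4583  0.012 ]] z.026 [[ 0.5906 -0.4434  0.026 ]]
[[319.  180.6]
 [318.9 186.2]
 [318.7 193.8]]
```

View pics/w2.png

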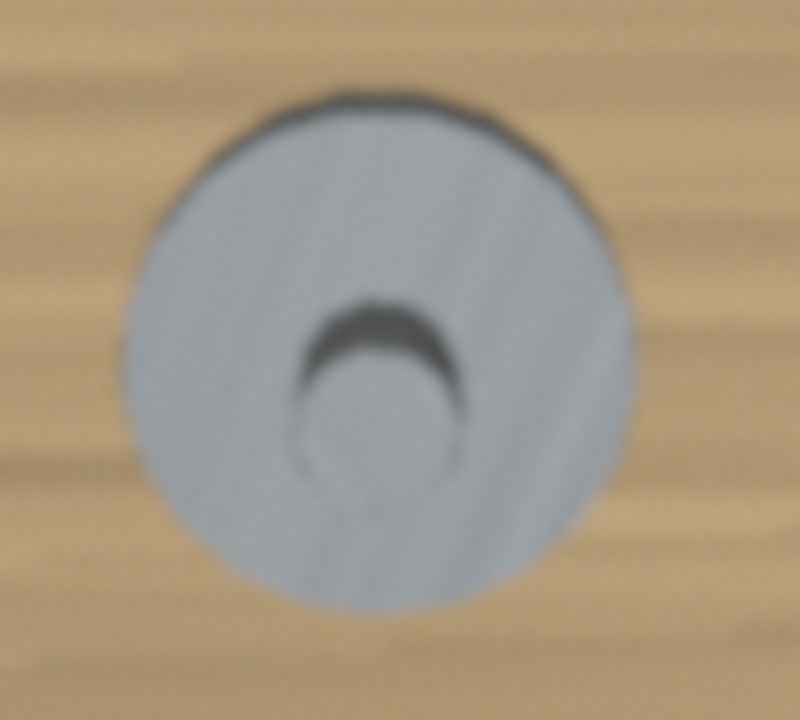

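Knob top centre is at about (317.3,193.9) and the base at (317.4,185.1), which puts the large weight at (0.605,-0.1185). Next I'll survey the plates and the middle weight close up, then grasp.

```bash
cat >> h.py <<'E'
def inlays(c):
    hsv=cv2.cvtColor(c["img"],cv2.COLOR_RGB2HSV); out=[]
    dark=cv2.dilate(cv2.inRange(hsv,(0,50,25),(25,255,120)),np.ones((5,5)))
    m=cv2.inRange(hsv,(0,0,130),(180,45,255))
    for k in cv2.findContours(m,cv2.RETR_EXTERNAL,cv2.CHAIN_APPROX_NONE)[0]:
        a=cv2.contourArea(k)
        if a<200 or a>3000: continue
        ring=np.zeros_like(m); cv2.drawContours(ring,[k],-1,255,3)
        if (dark[ring>0]>0).mean()<.7: continue
        M=cv2.moments(k); u=(M["m10"]/M["m00"],M["m01"]/M["m00"]); out.append((np.round(u,1),a,ray(c,u,.012)[0].round(4)))
    return out
E
python3 - <<'E'
from h import *
manip.reach([0.43,0.02,0.24],[180,0,0])
c=snap("wrist"); save(c,"w3.png"); print(*inlays(c),sep="\n")
c=snap("top"); save(c,"top2.png"); print(*[(k,ray(c,k,.012).round(4)) for k in [(257.5,142.2),(264.2,205.1),(332.9,209.5)]],sep="\n"); print(manip.get_obs()["time"])
E
```

```text
(array([411.9, 162. ]), 543.5, array([ 0.4481, -0.0881,  0.012 ]))
(array([254.7, 154.3]), 558.5, array([0.4568, 0.0952, 0.012 ]))
((257.5, 142.2), array([[0.6254, 0.115 , 0.012 ]]))
((264.2, 205.1), array([[0.4566, 0.0929, 0.012 ]]))
((332.9, 209.5), array([[ 0.448 , -0.0899,  0.012 ]]))
3.3333
```

View pics/w3.png

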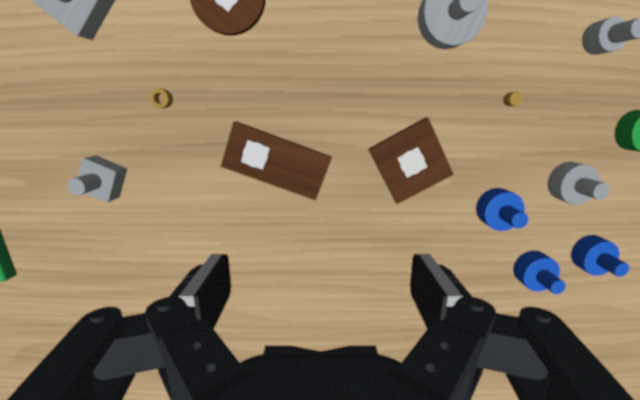

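Wrist and top views agree to about 2 mm (long inlay (0.4567,0.094), square (0.448,-0.089), round (0.6254,0.116)). Now I'll grasp the large weight.

```bash
python3 - <<'E'
from h import *
x,y=0.6052,-0.1187
manip.reach([x,y,0.12],[180,0,0])
manip.command_gripper(0.05,60)
manip.movel([x,y,0.046],0.1)
o=manip.get_obs(); print(o["eef_pos"],o["force"])
manip.command_gripper(0.0,60)
o=manip.get_obs(); print(o["eef_pos"],o["force"],o["grip_width"])
manip.movel([x,y,0.049],0.03); print(manip.get_obs()["eef_pos"])
manip.movel([x,y,0.16],0.12)
c=snap("wrist"); save(c,"w4.png"); o=manip.get_obs(); print(o["eef_pos"],o["force"],o["grip_width"],o["time"])
E
```

```text
[ 0.60582368 -0.11887378  0.04645588] [ 0.22188753 -0.05927928 -0.63626777]
[ 0.60598153 -0.11817772  0.04721266] [-0.86026204  3.30652943  5.67341707] 0.017851331446352134
[ 0.60335229 -0.11869931  0.0473165 ]
[ 0.60406129 -0.11840895  0.15849065] [ 0.09034454 -0.37489196 -7.67953432] 0.017815932311960526 7.425
```

View pics/w4.png

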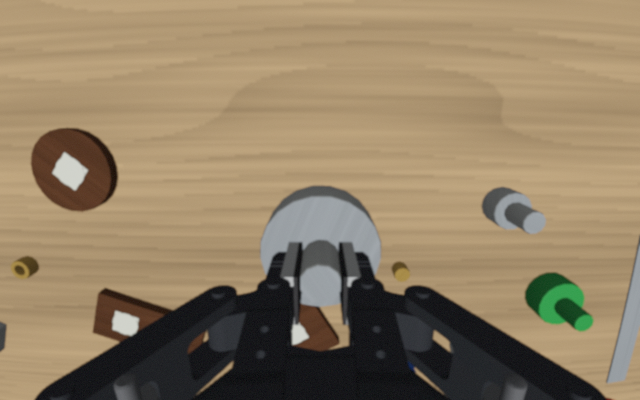

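```bash
cat >> h.py <<'E'
def place(x,y,zc,yaw=0):
    """zc: expected eef z at contact"""
    manip.movel([x,y,zc+0.012],0.08); manip.pause(.15)
    o=manip.get_obs(); f0=o["force"][2]
    # compensate steady offset
    ex,ey=x-o["eef_pos"][0],y-o["eef_pos"][1]
    X,Y=x+ex,y+ey; z=zc+0.012
    for i in range(40):
        z-=0.0012 if o["eef_pos"][2]>zc+.004 else 0.0006
        manip.movel([X,Y,z],0.02); o=manip.get_obs()
        if o["force"][2]-f0>2.5 and o["eef_pos"][2]<zc+.004: break
        if o["eef_pos"][2]<zc-.004: print("no contact"); break
    print("contact",i,z,o["eef_pos"],o["force"],f0)
E
python3 - <<'E'
from h import *
c=snap("wrist");e=manip.get_obs()["eef_pos"]; print(proj(c,[[e[0],e[1],e[2]-.0472+.056],[e[0],e[1],e[2]-.0472+.026]]).round(1)); save(c,"w5.png",(230,170,410,330),4)
x,y=0.4567,0.094
manip.reach([x,y,0.14],[180,0,0])
place(x,y,0.0592)
o=manip.get_obs(); print(o["time"])
E
```

```text
[[319.2 283. ]
 [319.5 253. ]]
contact 13 0.05859999999999993 [0.4561254  0.09389628 0.05917977] [-2.69230487  0.11353244  1.7674071 ] -7.354000854079096
13.15
```

View pics/w5.png

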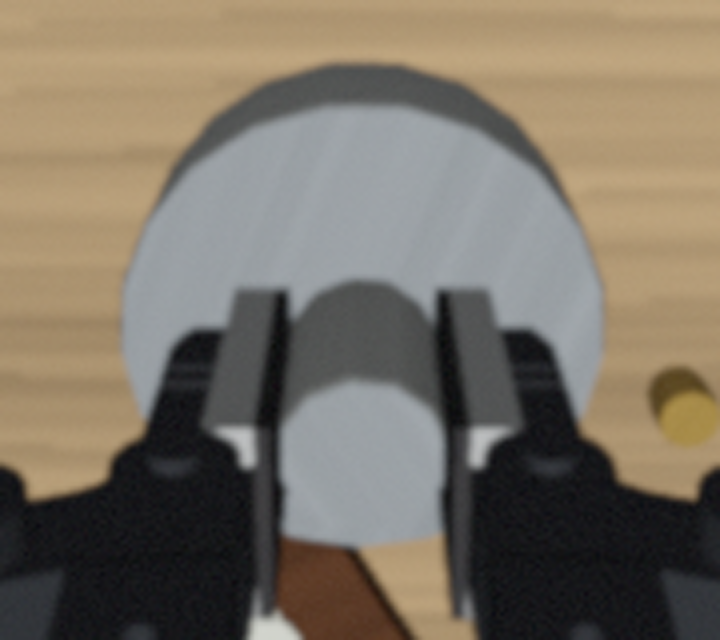

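The knob sits within about 1 mm of the tool axis, and contact came at exactly the expected height. Releasing.

```bash
python3 - <<'E'
from h import *
manip.command_gripper(0.045); manip.pause(.1)
e=manip.get_obs()["eef_pos"]
manip.movel([e[0],e[1],0.2],0.12)
c=snap("wrist"); save(c,"w6.png"); print(proj(c,[[.4567,.094,.038],[.4567,.094,.068]]).round(1))
# go see middle
manip.reach([0.42,-0.2925,0.2],[180,0,60])
c=snap("wrist"); save(c,"w7.png"); save(c,"w7z.png",(240,120,400,240),5);print(proj(c,[[.4247,-.2925,.026],[.4247,-.2925,.056]]).round(1))
t=snap("top"); save(t,"top3.png",(170,110,450,290),2.8)
print(manip.get_obs()["time"])
E
```

```text
[[319.7 188. ]
 [319.7 196.3]]
[[323.7 184.2]
 [324.1 191.7]]
16.725
```

View pics/w6.png

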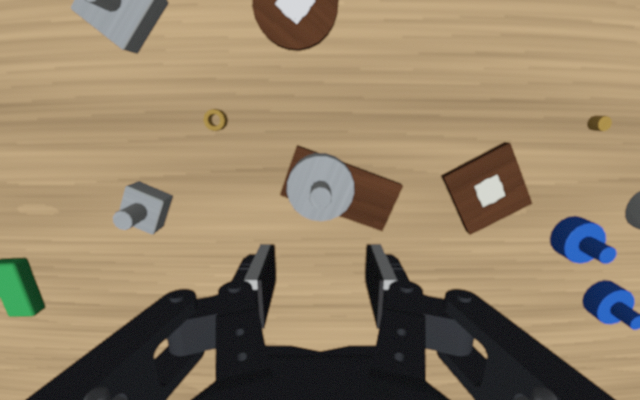

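View pics/w7.png

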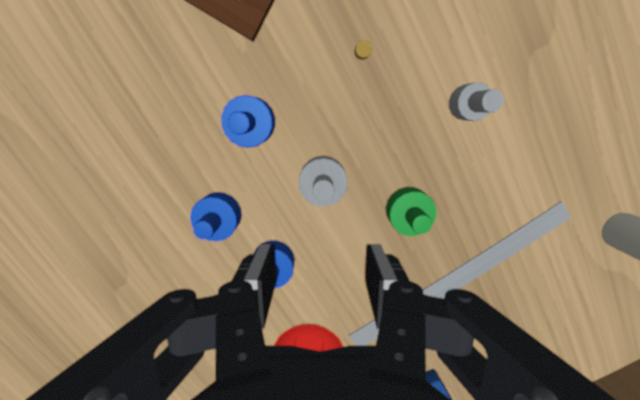

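View pics/w7z.png

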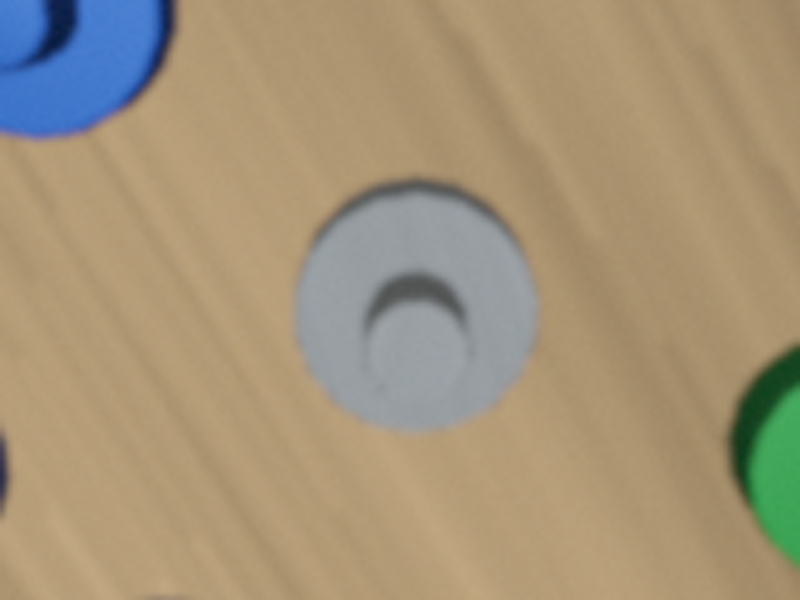

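View pics/top3.png

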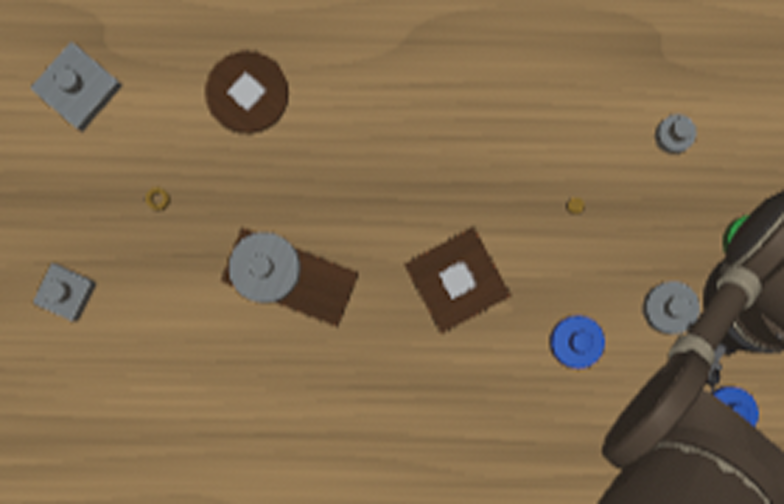

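The large weight is centred on its inlay and its plate is unmoved. The middle weight's base is at (323.2,182.4) and its knob at (323.4,190.4).

```bash
python3 - <<'E'
from h import *
c=snap("wrist"); a=ray(c,(323.2,182.4),.026)[0]; b=ray(c,(323.4,190.4),.056)[0]; print(a,b)
x,y=((a+b)/2)[:2]
manip.movel([x,y,0.049],0.13)
o=manip.get_obs(); print(x,y,o["eef_pos"])
manip.command_gripper(0.0,60)
o=manip.get_obs(); zg=o["eef_pos"][2]; print(o["eef_pos"],o["force"],o["grip_width"])
manip.movel([x,y,0.053],0.03)
manip.movel([x,y,0.16],0.13)
c=snap("wrist"); save(c,"w8.png"); o=manip.get_obs(); print(o["eef_pos"],o["force"],o["grip_width"],o["time"])
e=o["eef_pos"]; print(proj(c,[[e[0],e[1],e[2]-zg+.056],[e[0],e[1],e[2]-zg+.026]]).round(1))
E
```

```text
[ 0.42540846 -0.29052237  0.026     ] [ 0.42497925 -0.29107374  0.056     ]
0.42519385243171814 -0.2907980545663501 [ 0.42586917 -0.29137094  0.04982367]
[ 0.42471586 -0.29060635  0.04980629] [-3.25518279  1.60911218  6.06498828] 0.017574016645867132
[ 0.42425059 -0.2900339   0.15869474] [ 0.67512301 -0.28187348 -5.32248176] 0.018132587556350718 19.75
[[317.9 278.5]
 [318.4 249.9]]
```

View pics/w8.png

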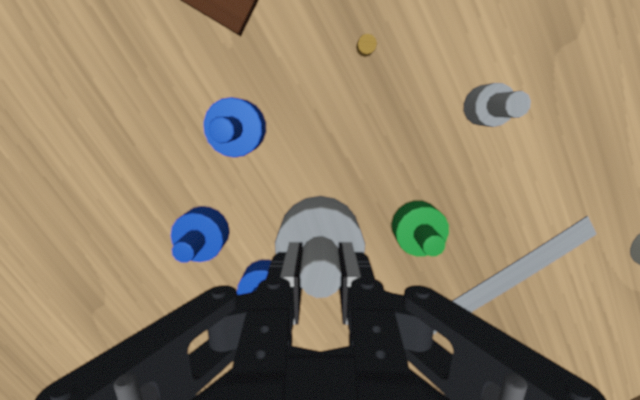

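The middle weight is held upright, with the knob at (320,279) where expected. Placing it.

```bash
python3 - <<'E'
from h import *
x,y=0.448,-0.089
manip.reach([x,y,0.14],[180,0,60])
place(x,y,0.0618)
manip.command_gripper(0.045); manip.pause(.1)
e=manip.get_obs()["eef_pos"]
manip.movel([e[0],e[1],0.2],0.12)
c=snap("wrist"); save(c,"w9.png"); print(proj(c,[[x,y,.038],[x,y,.068]]).round(1))
manip.reach([0.5865,-0.2955,0.2],[180,0,60])
c=snap("wrist"); save(c,"w10.png"); save(c,"w10z.png",(240,120,400,240),5)
print(proj(c,[[.5905,-.2955,.026]]))
t=snap("top"); save(t,"top4.png",(170,110,450,290),2.8)
print(manip.get_obs()["time"])
E
```

```text
contact 13 0.061199999999999935 [ 0.44745674 -0.08882571  0.06181429] [-2.87713021  0.66778903  4.63788777] -4.145019008966197
[[320.9 188.5]
 [320.9 196.8]]
[[324.50776143 184.82824383]]
28.125
```

View pics/w9.png

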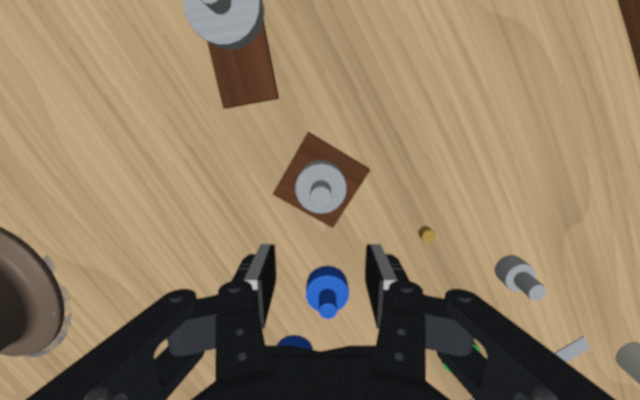

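View pics/w10z.png

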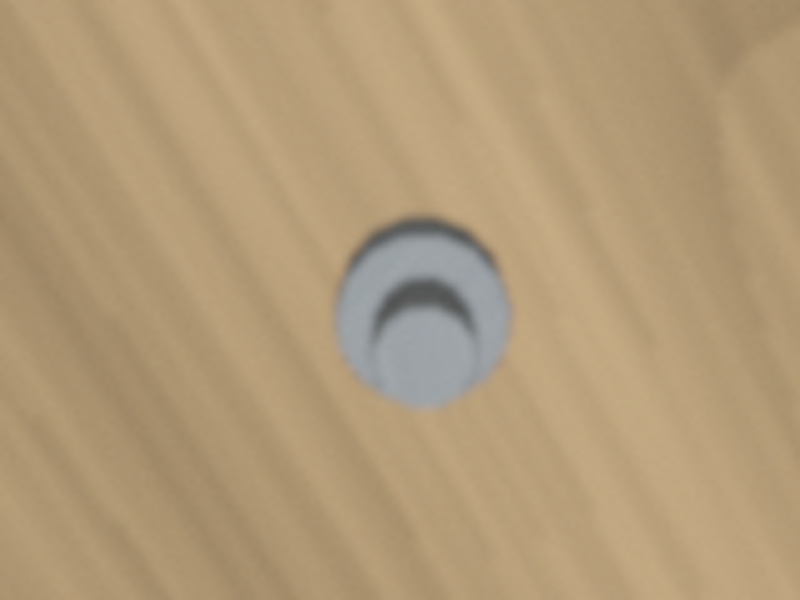

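View pics/top4.png

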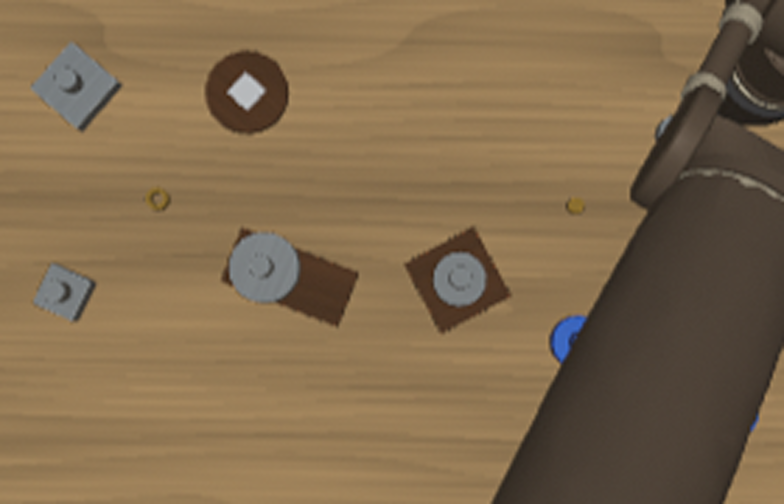

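Middle weight is centred ((460,278) in the top crop; inlay was (457,280), about 2 mm off). The small weight's base is at (324.8,184.2) and its knob at (325,190.8).

```bash
python3 - <<'E'
from h import *
c=snap("wrist"); a=ray(c,(324.8,184.2),.026)[0]; b=ray(c,(325,190.8),.056)[0]; print(a,b)
x,y=((a+b)/2)[:2]
manip.movel([x,y,0.049],0.13)
manip.command_gripper(0.0,60)
o=manip.get_obs(); zg=o["eef_pos"][2]; print(o["eef_pos"],o["force"],o["grip_width"])
manip.movel([x,y,0.053],0.03)
manip.movel([x,y,0.16],0.13)
c=snap("wrist"); save(c,"w11.png"); o=manip.get_obs(); print(zg,o["eef_pos"],o["force"],o["grip_width"],o["time"])
e=o["eef_pos"]; print(proj(c,[[e[0],e[1],e[2]-zg+.056],[e[0],e[1],e[2]-zg+.026]]).round(1))
E
```

```text
[ 0.59140445 -0.29489022  0.026     ] [ 0.59160031 -0.29410403  0.056     ]
[ 0.59196204 -0.29476947  0.0501009 ] [-0.78486776  0.46105507  4.16597417] 0.017641847763617817
0.05010090002965986 [ 0.59048781 -0.29392052  0.15841408] [-0.03622491  0.88878992 -1.51871797] 0.01748418341740663 31.15
[[318.  278.1]
 [318.5 249.6]]
```

View pics/w11.png

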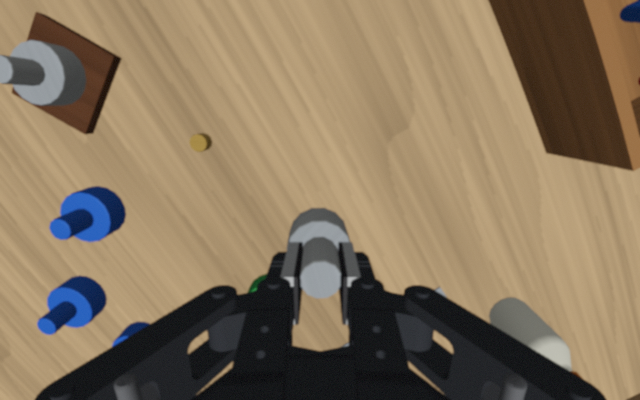

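The small weight is held, knob at (320,279). Placing it.

```bash
python3 - <<'E'
from h import *
x,y=0.6254,0.1158
manip.reach([x,y,0.15],[180,0,60])
place(x,y,0.0621)
manip.command_gripper(0.045); manip.pause(.1)
e=manip.get_obs()["eef_pos"]
manip.movel([e[0],e[1],0.2],0.12)
c=snap("wrist"); save(c,"w12.png"); print(proj(c,[[x,y,.038],[x,y,.068]]).round(1))
manip.reach([0.35,-0.45,0.3],[180,0,60])
t=snap("top"); save(t,"top5.png",(170,110,450,290),2.8)
print(manip.get_obs()["time"],manip.get_obs()["force"])
E
```

```text
contact 13 0.06149999999999993 [0.62494092 0.1157877  0.06214687] [-1.25176334  0.57044203  3.75659528] -1.4137316720078985
[[320.9 187.9]
 [320.9 196.1]]
41.575 [-0.78407312  0.37708143 -0.14868558]
```

View pics/w12.png

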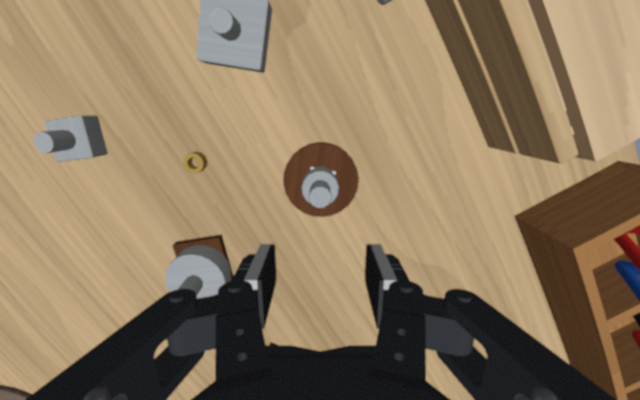

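View pics/top5.png

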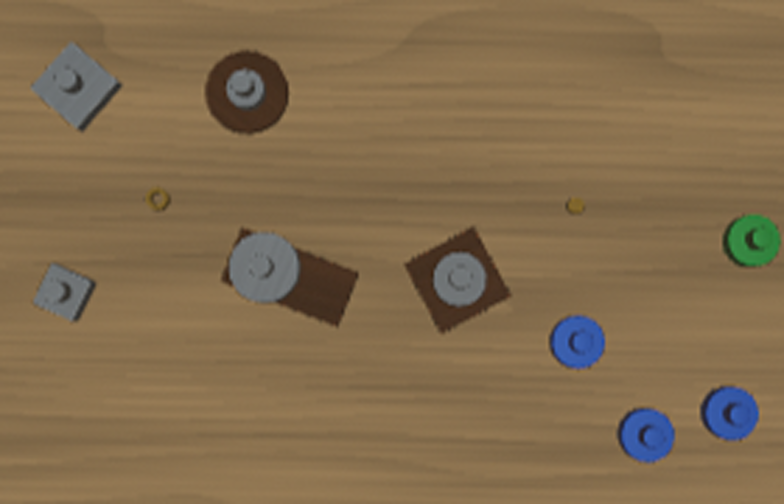

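All three weights are upright and within a few mm of their inlay centres, and the plates and square weights have not moved. Handing in.

```bash
python3 -c "
from rig import manip
print(manip.job_done())"
```

```text
the job is handed in; nothing more can be done
None
```

The job is handed in: I placed the large weight on the long plate, the middle one on the square plate and the small one on the round plate, in that order. I lowered each one slowly until I felt contact and let go before fetching the next. `job_done()` gives no verdict, so I can't confirm the result beyond my own checks.

- **Contact:** each weight touched its plate at the height I expected. The force readings rose by only about 5–9 N.
- **Position:** in the last pictures all three stand upright. By eye, the large one is about 1 mm from its inlay centre and the middle one about 2 mm. The small one is about 3 mm off, some of which is the viewing angle.
- **Plates and square weights:** neither had moved visibly in the top view.
- **Robot and time:** the arm was parked clear of everything at about 42 s, well under the 80 s limit.
- **Disagreements:** the wrist and top cameras differed by about 2 mm on the inlay positions, so I used values between them. No check failed.

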